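Set up the pressing station on a leather bench

TASK

Set up the pressing station: lay the dark press board flat in the middle of the marble slab with its long sides parallel to the slab's long sides, stand the large steel weight in the middle of the board, and the small steel weight centred on top of the large one. Stand the amber wax jar in the middle of the left cork coaster (left as seen from the robot, looking out over the bench), and stand the wooden edge slicker upright on the dark mat, midway between the two coasters.

Things in the scene. Friction and masses are not known exactly. Their poses are not given: they have to be found in the camera images.
- slab: Fixed flat slab of pale marble on the bench, 110 (its x) x 150 (its y) x 20 mm high. Origin: centre of its underside, on the bench (z = 0). It may lie on either side of the bench, turned by up to 0.3 rad.
- mat: Fixed thin dark rubber mat on the bench, 100 (its x) x 260 (its y) x 3 mm thick. Origin: centre of its underside, on the bench; this centre is also the midpoint between the two cork coasters, which lie on the mat at 90 mm to either side along its y axis. It lies on the other side of the bench from the slab, turned by up to 0.3 rad.
- coaster_left: Fixed round cork coaster on the mat, 84 mm across and 5 mm thick, its top 8 mm above the bench. Origin: centre of its underside. The left one of two alike, as seen from the robot (the one with the larger y).
- coaster_right: Fixed round cork coaster like the other (84 mm across, 5 mm thick), origin at the centre of its underside. The right one as seen from the robot (the smaller y).
- press_board: Loose dark wooden board lying flat, 60 (its x) x 90 (its y) x 18 mm thick, about 75 g. Origin: centre of its underside. Either way round is alike.
- large_weight: Loose plain steel cylinder standing upright, 56 mm across, 35 mm high, about 0.66 kg. Origin: centre of its underside.
- small_weight: Loose plain steel cylinder standing upright, 38 mm across, 30 mm high, about 0.26 kg. Origin: centre of its underside.
- wax_jar: Loose round amber glass jar with a black cap, upright, body 52 mm across, 50 mm high in all, about 130 g. Origin: centre of its underside.
- slicker: Loose turned wooden edge slicker standing on its broad round foot (42 mm across, 14 mm high), a thin neck above it, then a straight round grip 30 mm across from 46 to 82 mm above the underside; 92 mm high in all, about 60 g. Origin: centre of its underside.
Things that resemble listed ones, but are neither listed nor needed, are in the scene too. Of the things that look like the slab, take the one that is farthest from the robot's base at the start.

How it is judged:
By the outcome, as a careful person would: the job done as asked, in the order asked, and still so for the second after the job is handed in, with the robot touching nothing.
It also fails if it takes over 123 s, if anything falls off the work surface, if the arm or the gripper's body presses on something with over 40 N, if the wrist force passes 120 N, or if a joint passes its speed limit or range.

ROBOT

A 6-joint arm with a two-finger parallel gripper is mounted at the origin on the work surface. World frame = base frame: x ahead of the robot, y to its left, z up, the work surface at z = 0. Lengths are in m, angles in rad, forces in N, time in s.
With the tool pointing down it reaches from about 0.35 to 0.95 m from the base axis. Payload 17.4 kg.
Tool frame: the origin (TCP) lies at the very end of the fingers, on their centre line; the grasp point (between the pads) lies 19 mm behind it; z points along the fingers, y is the direction in which the jaws open and shut (so a half turn about z gives the same grasp; the last joint's range is limited). The gripper opens to 93 mm and grips with 3 to 60 N. Pads are 15 mm wide; open, the fingers measure 128 mm over their backs; the gripper's body (75 mm by 188 mm) begins 65 mm behind the grasp point.
Start: joints at [-1.142, 0.116, 1.442, -0, 1.584, -0.038], TCP at [0.304, -0.603, 0.219] pointing down, gripper open.
Joint ranges: [-2.83, 2.83], [-0.83, 2.19], [0.07, 2.5], [-1.14, 4.28], [0.01, 3], [-2.97, 2.97]. Speed limits (rad/s): [1.89, 1.89, 2.22, 3.14, 3.14, 3.14].

INTERFACE

Orientations are given as [roll, pitch, yaw] about the fixed x, y, z axes, in that order (R = Rz(yaw) Ry(pitch) Rx(roll)).
In Python, from workcell import manip, readout, imaging, order gives the robot as it stands. Calls block until the motion is done:
- manip.move_to(position, orientation): joint-space move of the TCP to a pose.
- manip.move_linear(position, rot=None, feed=0.15, contact_N=None): straight line of the TCP; rot=None keeps the orientation; feed is the mean speed in m/s. With contact_N (N) it stops when the force on the tool has changed by that much, and returns True; else False.
- manip.set_joints(angles): joint-space move.
- manip.gripper_to(opening, f_grip=None): finger opening in m; f_grip is the grip in N (None keeps the last); returns when the fingers have stopped.
- manip.dwell(seconds).
- manip.solve_ik(position, orientation): joint angles nearest the present ones, or None.
- readout.get_obs(): the state.
- imaging.snapshot(name): name is "scene" or "top"; returns a dict with "pixels" (400x640x3 uint8, red, green, blue), "depth" (400x640 float32, m along the optical axis (not along the pixel's ray), 0 where there is no reading), "mtx" (3x3 intrinsics, pixels), "world_from_camera" (4x4, takes a point from camera to world coordinates). Camera axes: x right, y down, z forward; pixel columns grow to the right and rows downward; lengths in m; the calibration is good to about 2 mm. A picture is of the moment at which its call begins.
A pose or a line that the arm cannot do raises manip.Unreachable and nothing moves.
- order.close_job(): hands the job in, once; it reports no verdict.
The state is a dict: "time": time; "q": joint angles; "joint_vel": joint speeds; "tau": joint torques, N m; "tcp_pos": TCP position; "ee_rot": TCP orientation; "wrist_force": force on the tool from outside, world axes, zero at the start; "ft_torque": the same for the moment, N m; "width": finger opening in m.
Only numpy, scipy, OpenCV 4.12 (cv2) and the standard library are available. Lean on these libraries where they do the work, as an engineer would, in place of code of your own. Each camera call takes 0.05 s, during which the arm holds its last target.

## Working session

There is one attempt and no reset: what is moved stays moved. The work goes in short steps, each a Python script; the robot and the scene stay as the last script left them, time stands still between calls to the robot, and variables do not carry over. Pictures are saved under pics/ and viewed, and the job is handed in when it is done.

```bash
ls; mkdir -p pics
python3 - <<'E'
from workcell import manip, readout, imaging, order
import cv2,numpy as np
print(readout.get_obs())
for n in("scene","top"):
    s=imaging.snapshot(n); np.savez(f"{n}0.npz",**s); cv2.imwrite(f"pics/{n}0.png",s["pixels"][:,:,::-1]); print(s["mtx"],s["world_from_camera"])
E
```

```text
pics
{'time': 0.0, 'q': array([-1.14183439e+00,  1.16500818e-01,  1.44226219e+00, -2.33226331e-05,
        1.58400710e+00, -3.78156228e-02]), 'joint_vel': array([ 0.00037142,  0.00031063, -0.00133363,  0.00184727, -0.00028933,
        0.00033202]), 'tau': array([-1.10923978e-03, -7.21288633e+01, -6.22613454e+01,  7.79158599e-02,
        2.37586023e-02, -4.42865166e-05]), 'tcp_pos': array([ 0.3036482 , -0.60261562,  0.21789709]), 'ee_rot': array([-3.14041516e+00, -2.12112028e-05,  4.66777249e-01]), 'wrist_force': array([-0.76063693, -0.34285724, -0.14415769]), 'ft_torque': array([-0.05661961,  0.02956089,  0.01048039]), 'width': 0.09289514182989135}
[[393.67940759   0.         317.78209666]
 [  0.         393.67940759 205.03321275]
 [  0.           0.           1.        ]] [[ 0.56446774  0.62348771 -0.54096141  0.95160272]
 [ 0.82524381 -0.41141988  0.38691904 -0.39919468]
 [ 0.01867699 -0.66482837 -0.74676262  0.78773872]
 [ 0.          0.          0.          1.        ]]
[[453.81467032   0.         325.20997285]
 [  0.         453.81467032 192.63095212]
 [  0.           0.           1.        ]] [[ 0.02243889 -0.99716091  0.07187916  0.31450156]
 [-0.9995805  -0.02369395 -0.01665587  0.00330864]
 [ 0.01831168 -0.07147526 -0.99727427  1.07932618]
 [ 0.          0.          0.          1.        ]]
```

View pics/scene0.png

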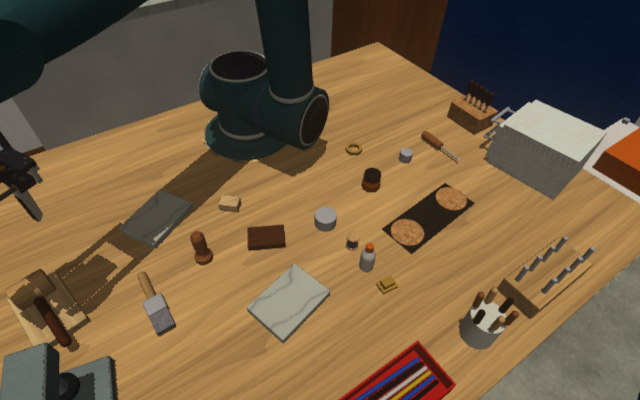

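View pics/top0.png

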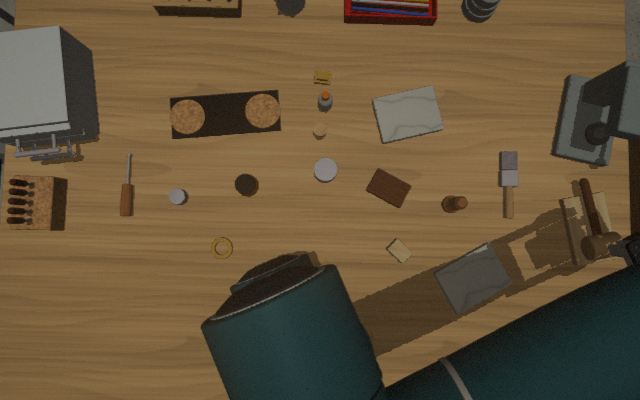

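The scene picture shows:
- Two marble pieces at top-view pixels (407,114) and (473,279).
- The mat with its coasters at (187,116) and (262,110).
- Steel cylinders at (325,170), large, and (177,197), small.
- The amber jar with a black cap at (246,185), and a small corked jar at (320,130).
- The board at (388,188), and a small pale block at (399,250).
- The slicker at (455,204).

Next I measure them.

```bash
cat > h.py <<'E'
import numpy as np, cv2
def cloud(s):
    d=s["depth"]; K=s["mtx"]; v,u=np.mgrid[:d.shape[0],:d.shape[1]]
    P=np.stack([(u-K[0,2])/K[0,0]*d,(v-K[1,2])/K[1,1]*d,d],-1)
    T=s["world_from_camera"]; W=P@T[:3,:3].T+T[:3,3]; W[d==0]=np.nan; return W
def blob(s,box,zlo,zhi):
    """points with z in band inside pixel box -> world points"""
    W=cloud(s); x0,y0,x1,y1=box; w=W[y0:y1,x0:x1].reshape(-1,3)
    return w[(w[:,2]>zlo)&(w[:,2]<zhi)]
def rep(name,p):
    if len(p)<5: print(name,"few",len(p)); return
    q=(p[:,:2]*1000).astype(np.float32); c,r=cv2.minEnclosingCircle(q); R=cv2.minAreaRect(q)
    print(name,len(p),"mean",p.mean(0).round(4),"circ",np.round(c,1),round(2*r,1),"rect",np.round(R[0],1),np.round(R[1],1),round(R[2],1))
E
python3 - <<'E'
from h import *
s=dict(np.load("top0.npz")); W=cloud(s)
bench=W[:,:,2]; print("bench",np.nanmedian(bench))
B=dict(slabA=(365,80,450,150),slabB=(430,240,515,318),board=(360,163,416,212),large=(308,152,345,188),small=(165,185,190,210),jar=(232,170,262,200),slick=(436,190,472,218),mini=(310,120,330,140),block=(384,235,414,265),mat=(160,85,290,145))
for n,b in B.items():
    w=W[b[1]:b[3],b[0]:b[2]].reshape(-1,3); z=w[:,2]; h,e=np.histogram(z,bins=np.arange(-.006,.1,.004)); print(n,[(round(float(a)+.002,3),int(c)) for a,c in zip(e,h) if c>8])
for n,zz in dict(slabA=(.012,.03),slabB=(.008,.03),board=(.012,.03),large=(.03,.045),small=(.025,.04),jar=(.045,.06),slick=(.08,.1),mini=(.01,.08),block=(.01,.05)).items(): rep(n,blob(s,B[n],*zz))
E
python3 -c "
import cv2;a=cv2.imread('pics/top0.png')[75:225,160:520];cv2.imwrite('pics/crop0.png',cv2.resize(a,None,fx=2.2,fy=2.2,interpolation=cv2.INTER_CUBIC))"
```

```text
bench 0.0013857520233213627
slabA [(-0.004, 316), (0.0, 1950), (0.004, 721), (0.008, 39), (0.012, 22), (0.016, 376), (0.02, 1894), (0.024, 584)]
slabB [(-0.004, 470), (0.0, 2346), (0.004, 632), (0.008, 54), (0.012, 34), (0.016, 482), (0.02, 2082), (0.024, 494)]
board [(-0.004, 249), (0.0, 1160), (0.004, 331), (0.008, 14), (0.012, 18), (0.016, 443), (0.02, 496), (0.024, 18)]
large [(-0.004, 145), (0.0, 553), (0.004, 153), (0.032, 141), (0.036, 277), (0.04, 30)]
small [(-0.004, 77), (0.0, 242), (0.004, 50), (0.008, 10), (0.02, 12), (0.024, 13), (0.028, 114), (0.032, 86)]
jar [(-0.004, 76), (0.0, 340), (0.004, 63), (0.016, 9), (0.02, 23), (0.024, 32), (0.044, 17), (0.048, 158), (0.052, 148)]
slick [(-0.004, 75), (0.0, 434), (0.004, 146), (0.008, 10), (0.012, 15), (0.016, 46), (0.02, 37), (0.024, 26), (0.028, 11), (0.056, 14), (0.068, 9), (0.076, 10), (0.084, 30), (0.088, 39), (0.092, 52), (0.096, 16)]
mini [(-0.004, 36), (0.0, 150), (0.004, 58), (0.036, 76), (0.04, 67)]
block [(-0.004, 78), (0.0, 371), (0.004, 96), (0.008, 10), (0.02, 16), (0.024, 212), (0.028, 102)]
mat [(-0.004, 522),
[... 278 characters left out ...]
ard 971 mean [ 0.4068 -0.1636  0.0181] circ [ 407.5 -164.3] 104.2 rect [ 407.1 -163.9] [90.  60.4] 62.9
large 448 mean [ 0.445  -0.0133  0.035 ] circ [445.5 -13.2] 56.1 rect [446.1 -13.6] [54.6 53.4] 1.1
small 207 mean [0.3745 0.3273 0.0296] circ [374.8 327.5] 37.8 rect [375.5 327.6] [34.8 36.8] 1.1
jar 328 mean [0.4052 0.1694 0.0498] circ [405.7 169.4] 46.4 rect [405.3 169.1] [43.8 45. ] 2.3
slick 142 mean [ 0.372  -0.3111  0.0892] circ [ 372.5 -313.2] 29.6 rect [ 372.6 -312.3] [26.8 27.6] 2.3
mini 150 mean [0.5376 0.0014 0.0377] circ [538.3   1.6] 32.2 rect [538.7   1.4] [31.4 27.9] 1.4
block 341 mean [ 0.2609 -0.1893  0.0247] circ [ 260.6 -190.1] 58.1 rect [ 260.7 -190. ] [49.6 35.2] 47.4
```

View pics/crop0.png

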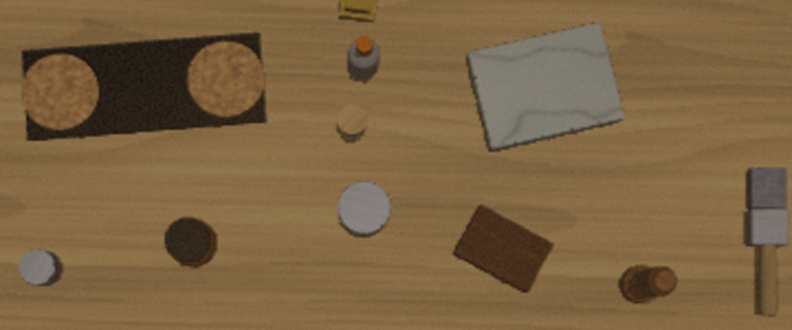

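Slab candidates: A at (407,114), 0.62 m from the base, and B at (473,279), 0.41 m away, so A is the slab. Steel cylinders: the large one measures 56 mm across and 35 mm high, and the small one 38 by 30 mm. The small corked jar at (320,130) and the bottle at (325,98) are decoys for the wax jar at (246,185), which measures 50 mm high and has a black cap. The pale block at (399,250) is a decoy for the board at (388,188), which measures 90x60x18. In the crop the slicker at (455,204) is upright. Next: yaws, coasters and a cross-check from the second camera.

```bash
cat >> h.py <<'E'
def plane(s,pts,z):
    """pixels -> world at height z"""
    K=s["mtx"];T=s["world_from_camera"];pts=np.asarray(pts,float).reshape(-1,2)
    d=np.c_[(pts[:,0]-K[0,2])/K[0,0],(pts[:,1]-K[1,2])/K[1,1],np.ones(len(pts))]@T[:3,:3].T
    return T[:3,3]+d*((z-T[2,3])/d[:,2])[:,None]
def rect(p):
    q=(p[:,:2]*1000).astype(np.float32); q=q[~np.isnan(q).any(1)]; c=cv2.boxPoints(cv2.minAreaRect(q)); e0=c[1]-c[0]; e1=c[2]-c[1]
    l=e0 if np.linalg.norm(e0)>np.linalg.norm(e1) else e1
    a=np.arctan2(-l[0],l[1]); a=(a+np.pi/2)%np.pi-np.pi/2   # yaw of frame with long side = y
    return c.mean(0).round(1),sorted([np.linalg.norm(e0).round(1),np.linalg.norm(e1).round(1)]),round(float(a),4)
E
python3 - <<'E'
from h import *
s=dict(np.load("top0.npz")); t=dict(np.load("scene0.npz"))
for n,S,bx in (("top",s,(365,80,450,150)),("scene",t,(240,255,340,345))): print("slab",n,rect(blob(S,bx,.012,.03)))
for n,S,bx in (("top",s,(360,163,416,212)),("scene",t,(240,215,292,258))): print("board",n,rect(blob(S,bx,.01,.03)))
rep("large sc",blob(t,(308,200,345,235),.031,.045)); rep("small sc",blob(t,(395,145,415,165),.026,.04)); rep("jar sc",blob(t,(358,165,386,195),.045,.06)); rep("slick sc",blob(t,(185,228,215,266),.085,.1)); rep("slick sc foot",blob(t,(185,228,215,268),.004,.014)); rep("slick foot top",blob(s,(436,190,472,218),.006,.016))
rep("slick sc grip",blob(t,(185,228,215,266),.05,.08))
for n,S,bx in (("top",s,(160,80,295,150)),("scene",t,(375,175,485,255))):
    x0,y0,x1,y1=bx; im=S["pixels"][y0:y1,x0:x1]; hsv=cv2.cvtColor(im,cv2.COLOR_RGB2HSV)
    dark=(im.max(2)<62).astype(np.uint8); 
    W=cloud(S)[y0:y1,x0:x1]
    k,lab,st,ce=cv2.connectedComponentsWithStats(dark); i=1+np.argmax(st[1:,4]); m=(lab==i)
    c,_=cv2.findContours(m.astype(np.uint8),cv2.RETR_EXTERNAL,cv2.CHAIN_APPROX_NONE); hull=cv2.convexHull(max(c,key=len))
    hp=hull.reshape(-1,2)+[x0,y0]; print("mat",n,rect(plane(S,hp,.003)))
    fill=cv2.fillConvexPoly(np.zeros_like(dark),hull,1); cm=(fill>0)&(im.max(2)>75); cm=cv2.morphologyEx(cm.astype(np.uint8),cv2.MORPH_OPEN,np.ones((3,3)))
    k,lab,st,ce=cv2.connectedComponentsWithStats(cm)
    for j in range(1,k):
        if st[j,4]>200:
            yy,xx=np.nonzero(lab==j); P=plane(S,np.c_[xx+x0,yy+y0],.008); rep("coaster "+n,P); print("z",np.nanmedian(W[yy,xx,2]))
E
```

```text
slab top (array([ 585. , -207.4], dtype=float32), [np.float32(110.9), np.float32(151.3)], 0.2528)
slab scene (array([ 583.6, -206.5], dtype=float32), [np.float32(110.5), np.float32(150.3)], 0.2529)
board top (array([ 407.1, -163.9], dtype=float32), [np.float32(60.4), np.float32(90.0)], -0.473)
board scene (array([ 405.5, -163.4], dtype=float32), [np.float32(63.8), np.float32(90.1)], -0.4715)
large sc 310 mean [ 0.445  -0.0138  0.0349] circ [443.2 -13.5] 57.6 rect [444.6 -13.1] [55.1 55.4] 62.7
small sc 96 mean [0.3748 0.3268 0.0299] circ [374.6 329.4] 41.9 rect [373.2 327.1] [36.6 38.7] 73.6
jar sc 180 mean [0.4059 0.1685 0.0499] circ [404.3 170.2] 50.4 rect [404.3 169.9] [43.9 48.2] 51.2
slick sc 96 mean [ 0.3737 -0.3134  0.0904] circ [ 371.5 -313.4] 26.8 rect [ 373.4 -313.3] [22.  26.6] 2.9
slick sc foot 50 mean [ 0.3863 -0.3153  0.0094] circ [ 376.  -313.1] 39.3 rect [ 383.6 -314. ] [39.2 17.7] 82.8
slick foot top 42 mean [ 0.3679 -0.3025  0.0123] circ [ 372.8 -313. ] 42.1 rect [ 371.6 -306.7] [40.9 29.2] 8.1
slick sc grip 115 mean [ 0.3817 -0.3148  0.065 ] circ [ 372.  -312.9] 30.1 rect [ 378.3 -313.6] [29.9 16.2] 83.3
mat top (array([575.2, 230.1], dtype=float32), [np.float32(100.2), np.float32(257.2)], 0.1044)
coaster top 955 mean [0.5854 0.141  0.008 ] circ [585.9 140.6] 85.2 rect [585.1 141. ] [80.2 81.2] 1.7
z 0.00804063193436444
coaster top 951 mean [0.5663 0.3188 0.008 ] circ [566.1 319.6] 84.4 rect [565.9 317.6] [80.1 78.3] 2.4
z 0.007884384269484679
mat scene (array([574.6, 231.3], dtype=float32), [np.float32(97.7), np.float32(257.9)], 0.1054)
coaster scene 547 mean [0.5655 0.3185 0.008 ] circ [564.2 319.9] 86.3 rect [564.9 317.4] [83.3 77. ] 8.7
z 0.008298184703931344
coaster scene 728 mean [0.5848 0.1415 0.008 ] circ [583.2 141.8] 87.3 rect [584.7 142.2] [84.3 82.5] 56.4
z 0.008111709462848948
```

Both cameras agree within 1.5 mm, and the sizes match the description. I start with the board.

```bash
cat > m.py <<'E'
from workcell import manip, readout, imaging, order
from h import *
PI=np.pi; ZT=0.17
def obs(tag):
    o=readout.get_obs(); print(tag,"t",round(o["time"],2),"tcp",np.round(o["tcp_pos"],4),"rpy",np.round(o["ee_rot"],3),"w",round(o["width"],4),"F",np.round(o["wrist_force"],1))
def pick(xy,z,yaw,f,op=0.093,zt=ZT):
    manip.gripper_to(op); manip.move_to([*xy,zt],[PI,0,yaw]); manip.move_linear([*xy,z],feed=0.12)
    manip.gripper_to(0.0,f_grip=f); obs("grip"); manip.move_linear([*xy,zt],feed=0.15); obs("up")
def place(xy,z,yaw,op,zt=ZT):
    manip.move_to([*xy,zt],[PI,0,yaw]); manip.move_linear([*xy,z+.02],feed=0.15); obs("above")
    c=manip.move_linear([*xy,z-.002],feed=0.03,contact_N=4); obs(f"down {c}")
    manip.gripper_to(op); manip.move_linear([*xy,zt],feed=0.15); obs("rel")
def snap(tag):
    for n in("scene","top"):
        s=imaging.snapshot(n); np.savez(f"{n}{tag}.npz",**s); cv2.imwrite(f"pics/{n}{tag}.png",s["pixels"][:,:,::-1])
E
python3 - <<'E'
from m import *
pick((.4064,-.1637),.003,-.472+PI/2,30)
place((.5845,-.207),.0235,.253+PI/2,.075)
E
```

```text
grip t 4.14 tcp [ 0.4064 -0.1637  0.003 ] rpy [-3.142  0.     1.099] w 0.0598 F [-0.9  0.   1.3]
up t 5.41 tcp [ 0.4061 -0.1635  0.169 ] rpy [-3.14   0.     1.099] w 0.0596 F [ 0.2  0.  -1.3]
above t 7.16 tcp [ 0.585  -0.2072  0.0447] rpy [3.140e+00 1.000e-03 1.824e+00] w 0.0596 F [ 0.4  0.3 -0. ]
down True t 7.81 tcp [ 0.5842 -0.2069  0.0229] rpy [-3.141 -0.     1.824] w 0.06 F [-1.  -0.   4.9]
rel t 9.45 tcp [ 0.5841 -0.2069  0.1688] rpy [-3.139e+00 -2.000e-03  1.824e+00] w 0.0754 F [ 0.3 -0.7  0. ]
```

Run:
```python
from m import *
manip.gripper_to(.093); manip.move_to([.4452,-.0134,.17],[PI,0,2.6]); snap("1")
s=dict(np.load("top1.npz")); t=dict(np.load("scene1.npz"))
for n,S,bx in (("top",s,(365,80,450,150)),("scene",t,(240,235,340,345))):
    print(n,rect(blob(S,bx,.031,.045))); print(" slab",rect(blob(S,bx,.012,.028)))
```

```text
top (array([ 585.9, -207.7], dtype=float32), [np.float32(61.0), np.float32(91.3)], 0.2539)
 slab (array([ 587.5, -217.1], dtype=float32), [np.float32(110.8), np.float32(131.5)], 0.2553)
scene (array([ 584.6, -206.8], dtype=float32), [np.float32(60.8), np.float32(90.4)], 0.2549)
 slab (array([ 583.3, -207. ], dtype=float32), [np.float32(111.0), np.float32(150.4)], 0.259)
```

View pics/top1.png

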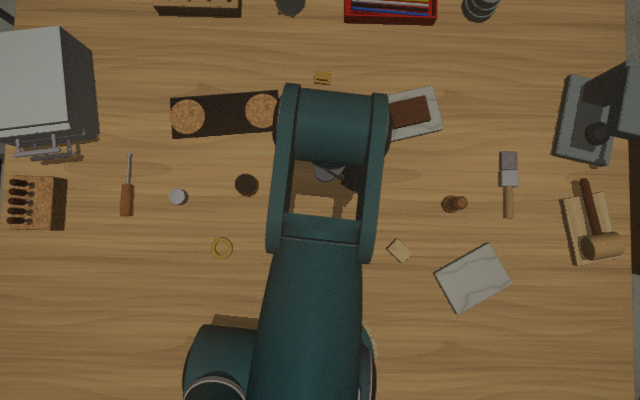

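View pics/scene1.png

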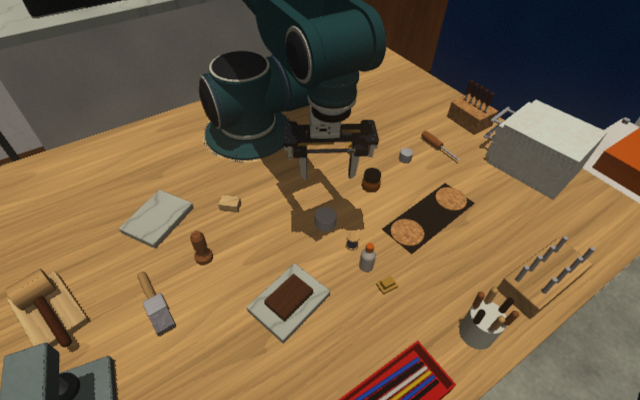

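The board is centred and square on the slab: scene picture (290,297), offset about 1 mm, yaw error 0.002 rad. Now the weights.

Run:
```python
from m import *
pick((.4452,-.0134),.004,2.6,45)
place((.5848,-.207),.0425,2.0,.075)
pick((.3748,.3273),.004,2.0,35,op=.07)
snap("2")
t=dict(np.load("scene2.npz")); s=dict(np.load("top2.npz"))
for n,S,bx in (("top",s,(365,80,450,150)),("scene",t,(240,225,340,345))):
    p=blob(S,bx,.069,.085); rep(n,p);print(" board",rect(blob(S,bx,.032,.045)))
```

```text
grip t 13.72 tcp [ 0.4452 -0.0134  0.004 ] rpy [-3.142 -0.     2.6  ] w 0.0553 F [-1.  -0.5  1.7]
up t 14.98 tcp [ 0.4448 -0.0134  0.1689] rpy [-3.141e+00 -1.000e-03  2.600e+00] w 0.0554 F [-0.4 -0.3 -5.8]
above t 16.79 tcp [ 0.5853 -0.207   0.0637] rpy [3.141e+00 1.000e-03 2.000e+00] w 0.0554 F [ 0.2  0.2 -5.1]
down True t 17.44 tcp [ 0.5846 -0.2069  0.042 ] rpy [-3.141e+00 -1.000e-03  2.000e+00] w 0.0555 F [-1.5  0.   6.8]
rel t 19.01 tcp [ 0.5844 -0.2069  0.1688] rpy [-3.139e+00 -3.000e-03  2.000e+00] w 0.0749 F [-0.5  0.2 -0.1]
grip t 23.58 tcp [0.3748 0.3273 0.0041] rpy [-3.142 -0.     2.   ] w 0.0369 F [-0.6  1.1  1.3]
up t 24.84 tcp [0.3745 0.3271 0.1689] rpy [-3.14  0.    2.  ] w 0.0372 F [ 0.1  0.  -2.3]
top 460 mean [ 0.585  -0.2054  0.0735] circ [ 585.1 -205.7] 56.2 rect [ 584.8 -205.5] [52.9 54.9] 45.7
 board (array([ 585.7, -207.3], dtype=float32), [np.float32(60.5), np.float32(90.7)], 0.2575)
scene 522 mean [ 0.5849 -0.2058  0.0729] circ [ 583.6 -205.6] 56.4 rect [ 584.  -205.7] [53.4 55.3] 57.3
 board (array([ 584.5, -206.6], dtype=float32), [np.float32(61.1), np.float32(90.8)], 0.2532)
```

View pics/scene2.png

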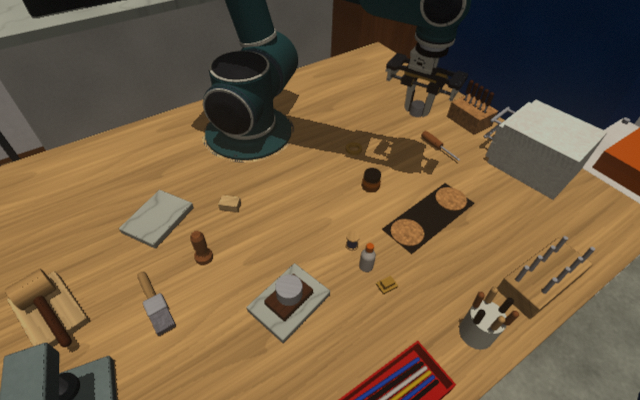

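The large weight stands on the board at (289,288), within about 1.5 mm of its centre. The small weight is held at (418,108). I place it on top, then do the jar.

Run:
```python
from m import *
place((.5846,-.2058),.0775,1.5,.058)
pick((.4053,.1692),.006,2.0,20,op=.08)
snap("3")
t=dict(np.load("scene3.npz")); s=dict(np.load("top3.npz"))
for n,S,bx in (("top",s,(365,80,450,150)),("scene",t,(240,225,340,345))):
    rep(n,blob(S,bx,.097,.12)); rep("large",blob(S,bx,.069,.085))
```

```text
above t 27.63 tcp [ 0.585  -0.2057  0.0983] rpy [3.141 0.    1.5  ] w 0.0374 F [-0.1  0.6 -1.6]
down True t 28.28 tcp [ 0.5844 -0.2058  0.077 ] rpy [-3.141 -0.     1.5  ] w 0.037 F [-1.1  0.6  5.3]
rel t 29.63 tcp [ 0.5843 -0.2057  0.1689] rpy [-3.139e+00 -1.000e-03  1.500e+00] w 0.0581 F [-0.   0.7  0. ]
grip t 33.85 tcp [0.4053 0.1692 0.0061] rpy [ 3.142 -0.     2.   ] w 0.0511 F [-0.5 -0.8  1.5]
up t 35.09 tcp [0.405  0.1691 0.169 ] rpy [-3.14 -0.    2.  ] w 0.0509 F [ 1.  -0.7 -2.2]
top 229 mean [ 0.5851 -0.2034  0.1031] circ [ 586. -203.] 38.9 rect [ 585.3 -203.7] [35.8 36.2] 38.5
large 209 mean [ 0.5766 -0.2013  0.074 ] circ [ 584.3 -206.1] 56.9 rect [ 582.7 -204.2] [54.7 50.5] 66.2
scene 262 mean [ 0.5863 -0.2043  0.1026] circ [ 585.1 -203.5] 38.4 rect [ 585.3 -204.1] [35.8 36. ] 46.6
large 267 mean [ 0.5931 -0.2124  0.0738] circ [ 584.1 -205.8] 55.8 rect [ 587.8 -208.7] [54.6 45. ] 50.0
```

View pics/scene3.png

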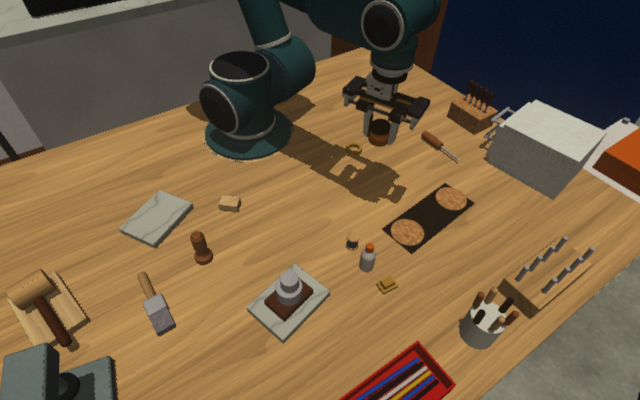

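The stack stands at (289,285), with the small weight centred on the large one to about 2.5 mm. The jar is held at (380,130). Next is the jar, then the slicker.

Run:
```python
from m import *
place((.5655,.3192),.0145,2.2,.072)
pick((.3722,-.3132),.046,1.5,20,op=.06,zt=.22)
snap("4")
t=dict(np.load("scene4.npz")); s=dict(np.load("top4.npz"))
rep("jar top",blob(s,(160,85,215,150),.053,.07)); rep("jar sc",blob(t,(430,160,480,220),.053,.07)); rep("jar sc body",blob(t,(430,160,480,220),.015,.07)) 
place((.5753,.2302),.0495,.105+PI/2,.05,zt=.22)
manip.move_to([.35,-.05,.3],[PI,0,1.5]); snap("5"); obs("end")
t=dict(np.load("scene5.npz")); s=dict(np.load("top5.npz"))
rep("slick top",blob(s,(180,70,290,150),.085,.11)); rep("slick sc",blob(t,(390,160,480,250),.085,.11)); rep("slick sc grip",blob(t,(390,160,480,250),.055,.083))
rep("jar top",blob(s,(160,85,205,150),.053,.07));rep("jar sc",blob(t,(442,160,480,220),.053,.07))
for n,S,bx in (("top",s,(365,80,450,150)),("scene",t,(240,225,340,345))):
    rep("small "+n,blob(S,bx,.097,.12)); rep("large",blob(S,bx,.06,.085)); print("board",rect(blob(S,bx,.031,.045))); print("slab",rect(blob(S,bx,.012,.028)))
for n in("scene","top"):
    print(n)
```

```text
above t 37.12 tcp [0.566  0.3194 0.0357] rpy [3.14 0.   2.2 ] w 0.0508 F [ 0.9  0.4 -2. ]
down True t 37.77 tcp [0.5653 0.3191 0.0138] rpy [-3.141 -0.     2.2  ] w 0.051 F [ 0.4 -0.4  4. ]
rel t 39.54 tcp [0.5652 0.319  0.1688] rpy [-3.138e+00 -1.000e-03  2.200e+00] w 0.072 F [-0.1 -0.7 -0.5]
grip t 44.56 tcp [ 0.3722 -0.3132  0.046 ] rpy [ 3.142 -0.     1.5  ] w 0.0295 F [ 0.1 -0.  -0.5]
up t 45.87 tcp [ 0.372 -0.313  0.219] rpy [-3.141e+00 -1.000e-03  1.500e+00] w 0.0298 F [-0.2  0.4 -0.4]
jar top 327 mean [0.5652 0.3189 0.0581] circ [565.2 319.1] 47.0 rect [564.8 319.2] [45.1 45. ] 4.9
jar sc 197 mean [0.5656 0.3176 0.058 ] circ [564.  319.9] 48.4 rect [564.  319.9] [44.  47.7] 40.9
jar sc body 418 mean [0.5688 0.3115 0.0444] circ [528.2 372.9] 182.0 rect [526.7 371.9] [ 50.2 181.8] 35.4
above t 49.2 tcp [0.5758 0.2303 0.0705] rpy [ 3.14  -0.     1.676] w 0.0293 F [ 0.8  0.1 -0.8]
down True t 49.85 tcp [0.5749 0.2301 0.0487] rpy [-3.14   0.     1.676] w 0.0297 F [0.3 0.2 4.6]
rel t 51.72 tcp [0.575  0.2301 0.2188] rpy [-3.138e+00  1.000e-03  1.676e+00] w 0.0502 F [ 0.4  0.1 -0. ]

[... 715 characters left out ...]
rge 241 mean [ 0.5754 -0.2007  0.0726] circ [ 584.8 -205.4] 55.8 rect [ 582.7 -204.1] [54.5 49.3] 64.9
board (array([ 585.8, -207.6], dtype=float32), [np.float32(60.2), np.float32(91.1)], 0.2539)
slab (array([ 585.1, -207.5], dtype=float32), [np.float32(110.2), np.float32(151.3)], 0.2548)
small scene 258 mean [ 0.586  -0.2042  0.1027] circ [ 584.9 -203.3] 37.8 rect [ 584.8 -203.6] [36. 37.] 44.0
large 322 mean [ 0.5948 -0.2128  0.0723] circ [ 584.3 -205.6] 56.0 rect [ 588.4 -208.9] [54.  45.1] 49.4
board (array([ 584.9, -206.4], dtype=float32), [np.float32(59.7), np.float32(90.8)], 0.2535)
slab (array([ 583.5, -206.6], dtype=float32), [np.float32(110.9), np.float32(150.5)], 0.2505)
scene
top
```

View pics/scene5.png

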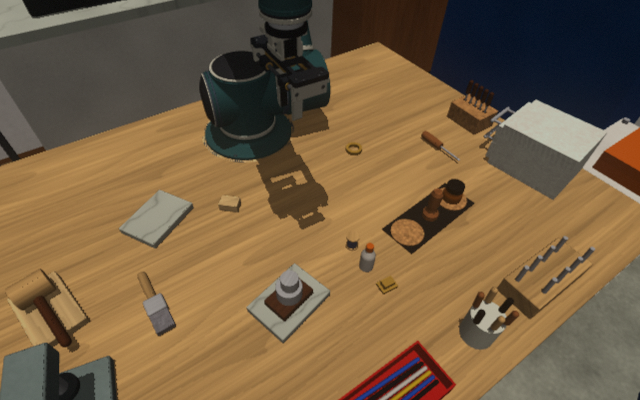

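View pics/top5.png

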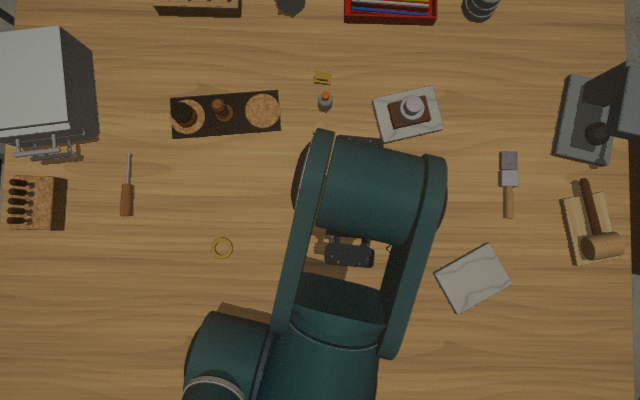

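In the last pictures the slicker stands at (222,107) in the top view, between the coasters. The jar is on the left coaster at (185,112) and the stack is at (410,107). All offsets are 3 mm or less, so I hand in.

```bash
python3 -c "
from workcell import order,manip
order.close_job()"
```

```text
the job is handed in; nothing more can be done
```

The pressing station is set up in the order asked and handed in at about 53 s of robot time. I took the marble slab farther from the base (0.62 m against 0.41 m).

The last check, from both cameras with the arm clear, gave these offsets:

| Item | Offset |
|---|---|
| Board on slab | about 1 mm off centre, long sides parallel within 0.003 rad |
| Large weight on board | about 1–2 mm |
| Small weight on large weight | about 2 mm |
| Jar on left coaster | about 1 mm or less |
| Slicker, midway on the mat | about 2–3 mm toward the right coaster |

- **Left as they were:** I did not correct the small-weight and slicker offsets. They are close to the camera calibration error of 2 mm, and moving the small weight again would have disturbed the order.
- **Bad readings:** The side-camera readings of the jar's body and the slicker's grip took in other objects, so I ignored them. I judged the jar and slicker by their tops, where both cameras agree.
- **Slicker upright:** I did not measure its lean on the mat separately. It looks upright in the pictures and its top is at the right height.

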